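# Count the next batch of levelling feet on the counting scale

## Robot

A 6-joint arm with a two-finger parallel gripper is mounted at the origin on the work surface. World frame = base frame: x ahead of the robot, y to its left, z up, the work surface at z = 0. Lengths are in m, angles in rad, forces in N, time in s.
With the tool pointing down it reaches from about 0.25 to 0.775 m from the base axis. Payload 4 kg.
Tool frame: the origin (TCP) lies midway between the tips of the shut fingers; the grasp point (between the pads) lies 19 mm behind it; z points along the fingers, y is the direction in which the jaws open and shut (so a half turn about z gives the same grasp; the last joint's range is limited). The gripper opens to 94 mm and grips with 3 to 60 N. Pads are 16 mm wide; open, the fingers measure 119 mm over their backs; the gripper's body (75 mm by 177 mm) begins 78 mm behind the grasp point.
Start: joints at [1.101, 0.087, 1.371, -0, 1.684, -0.103], TCP at [0.197, 0.513, 0.206] pointing down, gripper open.
Joint ranges: [-3.1, 3.1], [-0.76, 2.03], [0.27, 2.55], [-1.08, 4.22], [0.17, 2.65], [-2.57, 2.57]. Speed limits (rad/s): [2.79, 2.79, 3.14, 3.14, 3.14, 3.14].

## Interface

Orientations are given as [roll, pitch, yaw] about the fixed x, y, z axes, in that order (R = Rz(yaw) Ry(pitch) Rx(roll)).
In Python, from bench import get_obs, snapshot, ticket gives the robot as it stands.
- The arm moves only by the shell command python3 -m creep 'ROWS' [OPENING]. ROWS is JSON, a list that holds one entry, the list of rows, each a list of 4 numbers: the shift along the tool's x, y, z in mm, then the turn about the tool's z in degrees. A call has 1 to 8 rows; each row shifts and turns the commanded pose from where the row before left it, along the tool's axes as they then stand; what a row does not reach is not made up. A row lasts 1/8 s, in which the tool goes at most 62.5 mm and 10.7 degrees, less where a joint would pass 70% of its speed; a pose out of reach is approached as far as the arm can. A call with a gripper value outside its range is refused whole. OPENING is the opening, from 0 (shut) to 1 (fully open), set as the call begins (- or left out, the last holds). The fingers move at their own pace and stop on an object; the grip force is fixed at half the most. Time passes only in rows, so rows that do not move let the fingers close. It gives the time, the measured TCP pose, the force and the opening at its end, in the units of the state.
- get_obs(): the state, without advancing time (a new reading comes with each control period).
- snapshot(name): name is "scene" or "top"; returns a dict with "color" (400x640x3 uint8, red, green, blue), "depth" (400x640 float32, m along the optical axis (not along the pixel's ray), 0 where there is no reading), "fx", "fy", "cx", "cy" (pixels), "extrinsics" (4x4, takes a point from world to camera coordinates). Camera axes: x right, y down, z forward; pixel columns grow to the right and rows downward; lengths in m; the calibration is good to about 2 mm. A picture is of the moment at which its call begins.
- ticket.close_job(): hands the job in, once; it reports no verdict.
The state is a dict: "time": time; "joint_positions": joint angles; "qvel": joint speeds; "joint_torque": joint torques, N m; "tool_pos": TCP position; "ee_rot": TCP orientation; "wrist_force": force on the tool from outside, world axes, zero at the start; "wrist_torque": the same for the moment, N m; "width": finger opening in m.
Only numpy, scipy, OpenCV 4.12 (cv2) and the standard library are available. Lean on these libraries where they do the work, as an engineer would, in place of code of your own. Each camera call takes 0.05 s, during which the arm holds its last target. There are 200 camera calls.

## Task

Swap the two tubs: the red one with the counted feet comes off the scale, kept level, and goes to the middle of the green mat, and the empty yellow one goes to the middle of the scale's platter. Next, with the yellow tub standing empty and untouched on the platter, press the orange tare key fully down; only then drop every loose levelling foot from the light blue mat into the yellow tub. At the end both tubs stand upright in the middle of their new places with their feet inside, and the three knob weights standing among the things stay where they are.

Things in the scene. Friction and masses are not known exactly. Their poses are not given: they have to be found in the camera images.
- scale: White counting scale, fixed, 105 mm high at its platter and about 70 mm at its keypad, 320 mm wide (its y) and about 350 mm deep (its x, from -60 to +295 mm). Origin on the bench under the keypad; +x points from the keypad to the blue platter. It may stand on the left or the right of the bench.
- platter (a point): Centre of the top face of the scale's flat blue platter, 105 mm above the bench; the platter is 230 mm (scale x) by 300 mm (scale y) and does not move. There is room on it for both tubs side by side.
- tare_key (a joint): The orange tare key on the sloping keypad deck of the scale, at the deck's right-hand end as seen from the robot, 22 x 26 mm: travel in m, 0 = up, 0.004 = fully down; springs back by itself, about 4 N holds it fully down.
- tare_top (a point): Centre of the tare key's top face (it stands about 6 mm proud of the deck; both slope 0.15 rad, rising away from the robot). Straight down from above presses it.
- parts_mat: Light blue flat mat, 1 mm, lying on the bench, 170 x 350 mm, where the loose levelling feet stand. Fixed. Origin 10 mm robot-side of its centre, at bench level.
- done_mat: Green flat square mat, 1 mm, 160 x 160 mm, lying on the bench behind the light blue mat: the place for the finished tub. Fixed. Origin: its centre, at bench level. Things on either mat stand at bench height z = 0.
- tub_red: Red open rectangular plastic tub, outside 130 mm (its x) by 62 mm (its y) by 62 mm high, walls and floor 4 mm thick (inside 122 x 54 mm), about 130 g empty. It can be gripped from above across its 62 mm width. Origin: centre of its underside; z up. Holds the counted batch of three feet and starts on the scale's platter.
- tub_yellow: Yellow open rectangular plastic tub, outside 130 mm (its x) by 62 mm (its y) by 62 mm high, walls and floor 4 mm thick (inside 122 x 54 mm), about 130 g empty. It can be gripped from above across its 62 mm width. Origin: centre of its underside; z up. Empty, starts on the green mat, its length across it.
- foot0: Loose levelling foot standing on the light blue mat (three to six of foot0..foot5 are there; the others are absent). Upright as it starts: round black rubber pad 26 mm across and 10 mm thick at the bottom, carrying a steel stem 10 mm across up to 28 mm high (a 17 mm thin nut where they meet). About 30 g. Origin: centre of the pad's underside; +z runs along the stem.
- foot1: Loose levelling foot standing on the light blue mat (three to six of foot0..foot5 are there; the others are absent). Upright as it starts: round black rubber pad 26 mm across and 10 mm thick at the bottom, carrying a steel stem 10 mm across up to 28 mm high (a 17 mm thin nut where they meet). About 30 g. Origin: centre of the pad's underside; +z runs along the stem.
- foot2: Loose levelling foot standing on the light blue mat (three to six of foot0..foot5 are there; the others are absent). Upright as it starts: round black rubber pad 26 mm across and 10 mm thick at the bottom, carrying a steel stem 10 mm across up to 28 mm high (a 17 mm thin nut where they meet). About 30 g. Origin: centre of the pad's underside; +z runs along the stem.
- foot3: Loose levelling foot standing on the light blue mat (three to six of foot0..foot5 are there; the others are absent). Upright as it starts: round black rubber pad 26 mm across and 10 mm thick at the bottom, carrying a steel stem 10 mm across up to 28 mm high (a 17 mm thin nut where they meet). About 30 g. Origin: centre of the pad's underside; +z runs along the stem.
- foot4: Loose levelling foot standing on the light blue mat (three to six of foot0..foot5 are there; the others are absent). Upright as it starts: round black rubber pad 26 mm across and 10 mm thick at the bottom, carrying a steel stem 10 mm across up to 28 mm high (a 17 mm thin nut where they meet). About 30 g. Origin: centre of the pad's underside; +z runs along the stem.
- foot5: Loose levelling foot standing on the light blue mat (three to six of foot0..foot5 are there; the others are absent). Upright as it starts: round black rubber pad 26 mm across and 10 mm thick at the bottom, carrying a steel stem 10 mm across up to 28 mm high (a 17 mm thin nut where they meet). About 30 g. Origin: centre of the pad's underside; +z runs along the stem.
- counted0: Levelling foot already counted, standing in the red tub. Upright as it starts: round black rubber pad 26 mm across and 10 mm thick at the bottom, carrying a steel stem 10 mm across up to 28 mm high (a 17 mm thin nut where they meet). About 30 g. Origin: centre of the pad's underside; +z runs along the stem.
- counted1: Levelling foot already counted, standing in the red tub. Upright as it starts: round black rubber pad 26 mm across and 10 mm thick at the bottom, carrying a steel stem 10 mm across up to 28 mm high (a 17 mm thin nut where they meet). About 30 g. Origin: centre of the pad's underside; +z runs along the stem.
- counted2: Levelling foot already counted, standing in the red tub. Upright as it starts: round black rubber pad 26 mm across and 10 mm thick at the bottom, carrying a steel stem 10 mm across up to 28 mm high (a 17 mm thin nut where they meet). About 30 g. Origin: centre of the pad's underside; +z runs along the stem.
- weight_200g: Brass knob weight, 31 mm across, 50 mm high, standing among the feet on the light blue mat; not part of the job. Origin: centre of its underside.
- weight_100g: Brass knob weight, 26 mm across, 40 mm high, standing among the feet on the light blue mat; not part of the job. Origin: centre of its underside.
- weight_steel: Polished steel knob weight, 26 mm across, 42 mm high, standing on the bench beside the two mats; not part of the job. Origin: centre of its underside.

How it is judged:
On the way, in this order (a step that is already met when the one before it is completed fails the run):
1. tubs swapped: the red tub stands in the middle of the green mat, the yellow tub in the middle of the platter, both let go (horizontal distance between tub_red and done_mat below 0.035 m and angle between each of tub_red, tub_yellow's own z axis and vertical below 0.08 rad and z of tub_red in the frame of done_mat between -0.01 and 0.01 m and horizontal distance between tub_yellow and platter below 0.035 m and z of tub_yellow in the frame of platter between -0.01 and 0.01 m and contact force between the fingers and tub_red below 0.1 N and contact force between the fingers and tub_yellow below 0.1 N and linear speed of each of tub_red, tub_yellow below 0.02 m/s), for 0.2 s.
2. tare key pressed fully down with the empty yellow tub in the middle of the platter, untouched, and the red tub on the green mat (value of joint tare_key above 0.003 m and horizontal distance between tub_red and done_mat below 0.035 m and angle between each of tub_red, tub_yellow's own z axis and vertical below 0.08 rad and z of tub_red in the frame of done_mat between -0.01 and 0.01 m and horizontal distance between tub_yellow and platter below 0.035 m and z of tub_yellow in the frame of platter between -0.01 and 0.01 m and contact force between the fingers and tub_red below 0.1 N and contact force between the fingers and tub_yellow below 0.1 N and distance between each of foot0, foot1, foot2, foot3, foot4, foot5, counted0, counted1, counted2 and tub_yellow above 0.08 m), for 0.05 s.
At the end, for the whole second after the job is handed in: The red tub stands upright with its centre within 35 mm of the centre of the green mat, the three counted feet still inside; the yellow tub stands upright within 35 mm of the centre of the platter with every present loose foot inside, below its rim; all at rest (horizontal distance between tub_red and done_mat below 0.035 m and angle between each of tub_red, tub_yellow's own z axis and vertical below 0.08 rad and z of tub_red in the frame of done_mat between -0.01 and 0.01 m and horizontal distance between tub_yellow and platter below 0.035 m and z of tub_yellow in the frame of platter between -0.01 and 0.01 m and linear speed of each of tub_red, tub_yellow below 0.02 m/s and x of foot0 in the frame of tub_yellow between -0.062 and 0.062 m and y of foot0 in the frame of tub_yellow between -0.028 and 0.028 m and z of foot0 in the frame of tub_yellow between 0 and 0.058 m and linear speed of each of foot0, foot1, foot2, foot3, foot4, foot5 below 0.03 m/s and x of foot1 in the frame of tub_yellow between -0.062 and 0.062 m and y of foot1 in the frame of tub_yellow between -0.028 and 0.028 m and z of foot1 in the frame of tub_yellow between 0 and 0.058 m and x of foot2 in the frame of tub_yellow between -0.062 and 0.062 m and y of foot2 in the frame of tub_yellow between -0.028 and 0.028 m and z of foot2 in the frame of tub_yellow between 0 and 0.058 m and x of foot3 in the frame of tub_yellow between -0.062 and 0.062 m and y of foot3 in the frame of tub_yellow between -0.028 and 0.028 m and z of foot3 in the frame of tub_yellow between 0 and 0.058 m and x of foot4 in the frame of tub_yellow between -0.062 and 0.062 m and y of foot4 in the frame of tub_yellow between -0.028 and 0.028 m and z of foot4 in the frame of tub_yellow between 0 and 0.058 m and x of foot5 in the frame of tub_yellow between -0.062 and 0.062 m and y of foot5 in the frame of tub_yellow between -0.028 and 0.028 m and z of foot5 in the frame of tub_yellow between 0 and 0.058 m and x of counted0 in the frame of tub_red between -0.062 and 0.062 m and y of counted0 in the frame of tub_red between -0.028 and 0.028 m and z of counted0 in the frame of tub_red between 0 and 0.058 m and x of counted1 in the frame of tub_red between -0.062 and 0.062 m and y of counted1 in the frame of tub_red between -0.028 and 0.028 m and z of counted1 in the frame of tub_red between 0 and 0.058 m and x of counted2 in the frame of tub_red between -0.062 and 0.062 m and y of counted2 in the frame of tub_red between -0.028 and 0.028 m and z of counted2 in the frame of tub_red between 0 and 0.058 m); the robot touches nothing.
It fails at once if the red tub is tipped by more than 0.5 rad (angle between tub_red's own z axis and vertical above 0.5 rad).
It fails at once if one of the knob weights is moved by more than 30 mm (distance of any of weight_200g, weight_100g, weight_steel from where it was at the start of the episode above 0.03 m).
Of foot0, foot1, foot2, foot3, foot4, foot5 only 3 to 6 are there at a start; the rules pass over those that are not, and their reading is None.
At some moment in a run one of foot0, foot1, foot2, foot3, foot4, foot5 may be knocked a few centimetres aside while the robot is not near it.
It also fails if it takes over 210 s, if anything falls off the work surface, if the arm or the gripper's body presses on something with over 40 N, if the wrist force passes 120 N, or if a joint passes its speed limit or range.

## Working session

There is one attempt and no reset: what is moved stays moved. The work goes in short steps, Python scripts to look and compute and a shell command to move; the robot and the scene stay as the last step left them, time stands still between calls to the robot, and variables do not carry over. Pictures are saved under pics/ and viewed, on a budget of 14 in all, crops included, one or two more only if the job needs it, and the job is handed in when it is done.

```bash
ls; mkdir -p pics; python3 - <<'E'
from bench import get_obs,snapshot
import cv2,numpy as np
print(get_obs())
for n in("scene","top"):
    s=snapshot(n);cv2.imwrite(f"pics/{n}0.png",s["color"][...,::-1]);np.savez(f"{n}0.npz",**s)
    print(n,s["fx"],s["cx"],s["cy"],s["extrinsics"].round(3).tolist())
E
```

```text
pics
{'time': 0.0, 'joint_positions': array([ 1.10087581e+00,  8.79289552e-02,  1.37221251e+00,  5.74792612e-07,
        1.68360803e+00, -1.03091643e-01]), 'qvel': array([ 0.00101807, -0.0008533 ,  0.00022453, -0.00072595, -0.00218114,
       -0.00174786]), 'joint_torque': array([ 8.99517363e-04, -3.40181923e+01, -3.02426434e+01,  7.18828314e-02,
        3.28494119e-02, -1.91992799e-04]), 'tool_pos': array([0.19701514, 0.51292366, 0.2043396 ]), 'ee_rot': array([-3.13944732e+00, -2.22526752e-04,  2.77476360e+00]), 'wrist_force': array([ 0.50629771, -0.06932852,  0.2080832 ]), 'wrist_torque': array([-0.01303573,  0.05946763,  0.0257947 ]), 'width': 0.09372163505124519}
scene 396.6662383116817 316.50931382092284 200.5247023821931 [[-0.843, 0.537, 0.009, 0.488], [0.327, 0.527, -0.784, -0.109], [-0.426, -0.658, -0.621, 1.286], [0.0, 0.0, 0.0, 1.0]]
top 485.27910637375066 320.3170074908764 201.73654781505027 [[0.031, -1.0, 0.004, -0.007], [-0.971, -0.031, -0.238, 0.585], [0.238, 0.004, -0.971, 1.019], [0.0, 0.0, 0.0, 1.0]]
```

View pics/scene0.png

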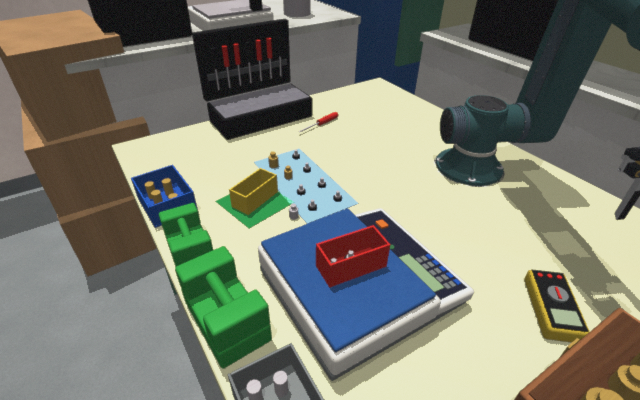

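View pics/top0.png

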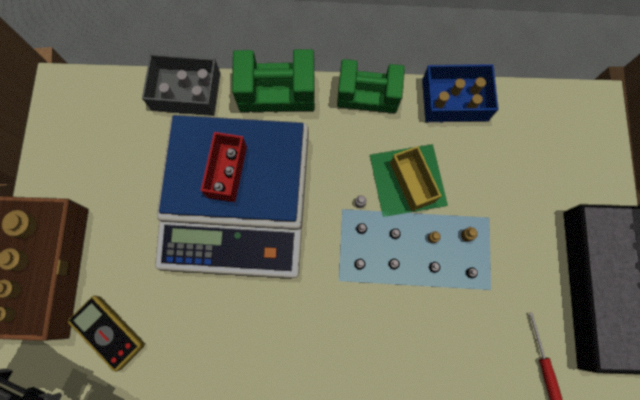

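The top view shows the scale at left with the red tub near (223,166) and the tare key at (270,253). The yellow tub is at (416,178) on the green mat. Six feet stand at (361,229), (396,234), (360,264), (394,264), (435,267) and (472,272). The brass weights are at (434,237) and (470,234), and the steel one is at (361,201).

```bash
cat > h.py <<'E'
import numpy as np,cv2
from bench import get_obs,snapshot
def cloud(s):
    v,u=np.mgrid[:400,:640];d=s["depth"]
    p=np.stack([(u-s["cx"])/s["fx"]*d,(v-s["cy"])/s["fy"]*d,d],-1)
    E=s["extrinsics"];return (p-E[:3,3])@E[:3,:3]
def ray(s,u,v,z):
    E=s["extrinsics"];R=E[:3,:3];c=-R.T@E[:3,3]
    d=R.T@np.array([(u-s["cx"])/s["fx"],(v-s["cy"])/s["fy"],1]);return c+d*(z-c[2])/d[2]
R={"red":[(0,8,120,80),(174,255,120,80)],"yellow":[(20,30,150,100)],}
def hsv(s):return cv2.cvtColor(np.ascontiguousarray(s["color"]),cv2.COLOR_RGB2HSV)
def mask(s,n):
    H=hsv(s);h,S,V=H[...,0],H[...,1],H[...,2]
    return {"red":((h<6)|(h>174))&(S>150)&(V>60),"yellow":(h>18)&(h<30)&(S>150)&(V>60),"blue":(h>100)&(h<115)&(S>150)&(V>50),
     "green":(h>50)&(h<80)&(S>120),"lblue":(h>90)&(h<110)&(S>40)&(S<130)&(V>120),"orange":(h>5)&(h<17)&(S>170)&(V>120)}[n]
def rect(P):
    c,wh,a=cv2.minAreaRect((P[:,:2]*1000).astype(np.float32))
    if wh[0]<wh[1]:a+=90
    return np.round(c,1),np.round(wh,1),round((a+90)%180-90,1)
def box(C,*b):
    x0,x1,y0,y1=b;return (C[...,0]>x0)&(C[...,0]<x1)&(C[...,1]>y0)&(C[...,1]<y1)
def feet(s,b=(0.25,0.75,-0.5,0.05)):
    # dark pads/bright stems: blobs standing above the light mat
    C=cloud(s);m=(C[...,2]>0.006)&(C[...,2]<.06)&box(C,*b)
    n,l,st,c=cv2.connectedComponentsWithStats(m.astype(np.uint8))
    out=[]
    for i in range(1,n):
        if st[i,4]<15:continue
        P=C[l==i];t=P[P[:,2]>P[:,2].max()-.006]
        out.append((np.round(t.mean(0)*1000,0),round(P[:,2].max()*1000),int(st[i,4]),np.round(c[i])))
    return out
E
python3 - <<'E'
from h import *
for n in("top","scene"):
    s=dict(np.load(n+"0.npz"));C=cloud(s);print(n)
    W=box(C,.25,.85,-.45,.6)
    for k in("red","yellow","blue","green","lblue","orange"):
        m=(mask(s,k)&W).astype(np.uint8)
        N,l,st,c=cv2.connectedComponentsWithStats(m)
        for i in range(1,N):
            if st[i,4]<60:continue
            P=C[l==i];z=np.percentile(P[:,2],[5,50,97])
            T=P[P[:,2]>z[2]-.008] if k in("red","yellow") else P[abs(P[:,2]-z[1])<.01]
            print(k,st[i,4],c[i].round(),"z",(z*1000).round(),*rect(T))
    for f in feet(s,(0.3,0.6,-0.33,0.05)):print(*f)
E
```

```text
top
red 1219 [223. 166.] z [107. 115. 170.] [499.6 154.5] [439.1 118.8] 25.0
yellow 1158 [415. 179.] z [ 1.  6. 64.] [ 506.8 -141.9] [131.3 451.4] -23.4
yellow 418 [119. 323.] z [28. 36. 42.] [291.9 261.5] [501.2 103.5] 85.9
blue 237 [461. 108.] z [61. 69. 74.] [ 831.8 -319. ] [157.2  35.8] 89.8
blue 10126 [234. 169.] z [102. 105. 109.] [649.8 209.1] [293.4 224.4] 88.2
green 1700 [273.  98.] z [ 17.  56. 117.] [839.6 128.9] [ 24.4 183. ] -87.5
green 854 [370. 101.] z [15. 43. 93.] [845. -95.] [143.7  13.2] 85.9
green 486 [433. 175.] z [-2.  1.  6.] [ 670.4 -258.6] [ 65.1 162.5] -2.3
green 1377 [388. 185.] z [-3.  1.  6.] [ 654.9 -154.6] [154.9  69.6] 10.7
lblue 9241 [414. 250.] z [-2.  1.  6.] [ 497.2 -212.4] [347.1 167.2] 88.4
orange 69 [269. 253.] z [64. 68. 71.] [468.7 118.8] [18.  22.3] -87.1
[598. -82.  42.] 43 69 [360. 203.]
[ 594. -212.   58.] 60 94 [417. 205.]
[540. -86.  28.] 30 92 [362. 228.]
[ 530. -165.   29.] 32 96 [395. 233.]
[ 532. -327.   53.] 58 96 [466. 234.]
[ 523. -253.   40.] 43 120 [434. 236.]
[457. -83.  29.] 32 96 [360. 263.]
[ 459. -162.   29.] 33 96 [394. 26
[... 448 characters left out ...]
 4.] [ 663.2 -197.7] [158.1 157.7] 11.6
green 140 [195. 215.] z [44. 80. 94.] [ 839.2 -143.6] [31.8 10.3] 56.3
green 1010 [249. 298.] z [ 25.  91. 117.] [840.  153.6] [ 19.7 142.9] -89.5
lblue 2965 [308. 187.] z [-0.  2.  5.] [ 496.7 -211.4] [352.8 171.4] 88.2
orange 63 [381. 223.] z [65. 67. 70.] [469.5 120.4] [23.9 21.6] 89.7
[ 532. -327.   49.] 51 91 [274. 161.]
[ 454. -255.   28.] 29 53 [306. 167.]
[ 523. -252.   40.] 42 89 [288. 172.]
[ 596. -221.   56.] 59 18 [270. 176.]
[ 594. -201.   58.] 60 56 [275. 184.]
[ 459. -162.   27.] 30 58 [322. 182.]
[ 530. -164.   29.] 32 61 [300. 190.]
[456. -82.  28.] 29 61 [337. 196.]
[540. -85.  28.] 30 63 [312. 205.]
[598. -80.  42.] 45 24 [296. 210.]
```

```bash
cat >> h.py <<'E'
def to(x,y,z,yaw=None):
    "print turn (deg) then tool-axis shift (mm) needed to bring the TCP to x,y,z (mm), yaw deg"
    o=get_obs();p=o["tool_pos"]*1000;y0=np.degrees(o["ee_rot"][2]);yaw=y0 if yaw is None else yaw
    d=np.array([x,y,z])-p;c,s=np.cos(np.radians(yaw)),np.sin(np.radians(yaw))
    print("turn",round((y0-yaw+180)%360-180,1),"shift",np.round([c*d[0]+s*d[1],s*d[0]-c*d[1],-d[2]],1),"from",p.round(1),round(y0,1))
E
python3 - <<'E'
from h import *
for n in("top","scene"):
    s=dict(np.load(n+"0.npz"));C=cloud(s);print(n)
    for k,b,z0,z1 in(("red",(.55,.73,.15,.29),.155,.175),("yellow",(.57,.75,-.29,-.12),.053,.07)):
        P=C[mask(s,k)&box(C,*b)&(C[...,2]>z0)&(C[...,2]<z1)];print(k,len(P),*rect(P),np.percentile(P[:,2],[50,95])*1000)
    for f in feet(s,(0.4,0.52,-0.38,-.29)):print(*f)
to(659,-207,140,24)
E
```

```text
top
red 502 [637.5 218.6] [ 63.1 129.6] -7.0 [165.92093158 169.67638227]
yellow 338 [ 656.7 -207.6] [128.6  62.8] 23.1 [61.23397711 65.04749249]
[ 519. -334.   33.] 35 28 [469. 239.]
[ 445. -340.   30.] 34 102 [472. 272.]
scene
red 904 [638.1 219.2] [ 64.8 131.2] -7.2 [164.12532625 168.73889718]
yellow 329 [ 658.6 -206.5] [130.4  66.4] 23.7 [59.23406107 63.95074921]
[ 444. -337.   28.] 30 43 [296. 154.]
turn 135.0 shift [129.2 845.6  64.4] from [197.  513.  204.4] 159.0
```

```bash
python3 -m creep '[[[0,0,0,10],[0,0,0,10],[0,0,0,10],[0,0,0,10],[0,0,0,10],[0,0,0,10],[0,0,0,10],[0,0,0,10]]]' 1
python3 -m creep '[[[0,0,0,10],[0,0,0,10],[0,0,0,10],[0,0,0,10],[0,0,0,10],[0,0,0,5.5],[0,0,0,0]]]'
python3 -m creep '[[[6,42,0,0],[6,42,0,0],[6,42,0,0],[6,42,0,0],[6,42,0,0],[6,42,0,0],[6,42,0,0],[6,42,0,0]]]'
python3 -m creep '[[[6,42,0,0],[6,42,0,0],[6,42,0,0],[6,42,0,0],[6,42,0,0],[6,42,0,0],[6,42,0,0],[6,42,0,0]]]'
python3 -m creep '[[[6,42,10,0],[6,42,10,0],[6,42,10,0],[6,42,10,0],[0,0,10,0],[0,0,0,0]]]'
python3 -c "
from h import *
to(657.5,-207,25,23.5)"
```

```text
time: 1.1
tool_pos: [0.1971, 0.5131, 0.2048]
ee_rot: [-3.141, 0.001, 1.373]
wrist_force: [-0.2, -0.2, -0.6]
width: 0.0939
time: 1.98
tool_pos: [0.1971, 0.5132, 0.2049]
ee_rot: [3.141, 0.001, 0.411]
wrist_force: [-0.0, 0.5, 0.3]
width: 0.0938
time: 2.98
tool_pos: [0.3756, 0.2231, 0.2053]
ee_rot: [-3.141, -0.0, 0.412]
wrist_force: [0.9, -0.2, 0.2]
width: 0.0943
time: 3.98
tool_pos: [0.5536, -0.0659, 0.2052]
ee_rot: [-3.141, 0.0, 0.412]
wrist_force: [0.0, 1.0, -0.3]
width: 0.094
time: 4.72
tool_pos: [0.6411, -0.2084, 0.1535]
ee_rot: [-3.138, 0.002, 0.411]
wrist_force: [-0.3, 0.2, 0.7]
width: 0.0939
turn 0.0 shift [ 15.6   5.3 128.5] from [ 641.1 -208.4  153.5] 23.5
```

```bash
python3 -m creep '[[[15,5,0,0],[0,0,32,0],[0,0,32,0],[0,0,32,0],[0,0,32,0],[0,0,0,0],[0,0,0,0]]]'
python3 -m creep '[[[0,0,0,0],[0,0,0,0],[0,0,0,0],[0,0,0,0],[0,0,0,0]]]' 0.5
python3 -m creep '[[[0,0,-10,0],[0,0,-25,0],[0,0,-35,0],[0,0,-35,0],[0,0,-35,0],[0,0,-10,0],[0,0,0,0]]]'
python3 -c "
from h import *
to(651,104,150,-7)"
```

```text
time: 5.6
tool_pos: [0.6587, -0.2073, 0.0298]
ee_rot: [3.14, -0.002, 0.411]
wrist_force: [-0.3, 0.9, 0.7]
width: 0.094
time: 6.22
tool_pos: [0.6581, -0.2081, 0.028]
ee_rot: [3.141, -0.001, 0.41]
wrist_force: [0.2, -0.6, 2.2]
width: 0.0618
time: 7.1
tool_pos: [0.6579, -0.2077, 0.1776]
ee_rot: [3.141, -0.0, 0.41]
wrist_force: [0.1, 0.2, -0.9]
width: 0.0616
turn 30.5 shift [ -44.8 -308.6   27.6] from [ 657.9 -207.7  177.6] 23.5
```

```bash
python3 -m creep '[[[0,0,0,7.6],[0,0,0,7.6],[0,0,0,7.6],[0,0,0,7.7],[-4,-20,0,0],[-5,-36,0,0],[-5,-36,0,0],[-5,-36,0,0]]]'
python3 -m creep '[[[-5,-36,0,0],[-5,-36,0,0],[-5,-36,0,0],[-5,-36,0,0],[-6,-37,0,0],[0,0,0,0],[0,0,15,0],[0,0,0,0]]]'
python3 -c "
from h import *
to(651,104,134,-7)
s=snapshot('scene');cv2.imwrite('pics/s1.png',s['color'][...,::-1])"
```

```text
time: 8.1
tool_pos: [0.6535, -0.0756, 0.1759]
ee_rot: [-3.141, 0.003, -0.119]
wrist_force: [0.2, -0.7, -0.2]
width: 0.0621
time: 9.1
tool_pos: [0.6494, 0.1035, 0.1593]
ee_rot: [3.14, 0.005, -0.123]
wrist_force: [0.4, -0.8, -0.8]
width: 0.0615
turn -0.0 shift [ 1.6 -0.7 25.3] from [649.4 103.5 159.3] -7.0
```

View pics/s1.png

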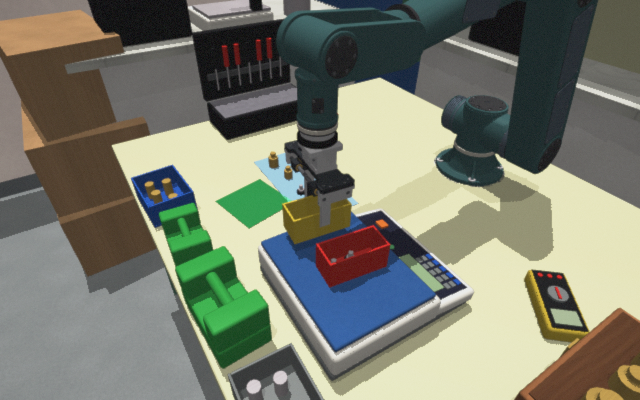

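The yellow tub is held level at (318,217), beside the red one at (352,255). Setting it down.

```bash
python3 -m creep '[[[0,0,10,0],[0,0,8,0],[0,0,5,0],[0,0,3,0],[0,0,0,0],[0,0,0,0]]]'
python3 -m creep '[[[0,0,0,0],[0,0,0,0],[0,0,0,0],[0,0,0,0]]]' 0.9
python3 -m creep '[[[0,0,-30,0],[0,0,-40,0],[0,0,-30,0],[0,0,0,0]]]'
python3 -c "
from h import *
to(638,219,133,-7)"
```

```text
time: 9.9
tool_pos: [0.6511, 0.1045, 0.1369]
ee_rot: [-3.141, -0.001, -0.122]
wrist_force: [-0.1, 0.4, -1.3]
width: 0.062
time: 10.4
tool_pos: [0.6509, 0.1044, 0.1366]
ee_rot: [-3.141, -0.0, -0.122]
wrist_force: [-0.2, -0.4, -0.3]
width: 0.0848
time: 10.9
tool_pos: [0.6523, 0.1045, 0.2403]
ee_rot: [-3.14, -0.007, -0.122]
wrist_force: [0.4, -0.1, 0.4]
width: 0.0846
turn -0.0 shift [ -28.1 -111.9  107.3] from [652.3 104.5 240.3] -7.0
```

```bash
python3 -m creep '[[[-9,-37,0,0],[-9,-37,0,0],[-9,-38,0,0],[0,0,30,0],[0,0,30,0],[0,0,30,0],[0,0,17,0],[0,0,0,0]]]'
python3 -c "
from h import *
to(638,219,133,-7)"
python3 -m creep '[[[0,0,0,0],[0,0,0,0],[0,0,0,0],[0,0,0,0],[0,0,0,0]]]' 0.5
python3 -m creep '[[[0,0,-6,0],[0,0,-12,0],[0,0,-18,0],[0,0,-22,0],[0,0,-26,0],[0,0,-20,0],[0,0,-6,0],[0,0,0,0]]]'
python3 -c "
from h import *
to(663,-198,135,0)
s=snapshot('scene');cv2.imwrite('pics/s2.png',s['color'][...,::-1])"
```

```text
time: 11.9
tool_pos: [0.6363, 0.2185, 0.1264]
ee_rot: [3.14, 0.005, -0.123]
wrist_force: [0.5, -0.1, 0.4]
width: 0.0844
turn -0.0 shift [ 1.6 -0.7 -6.6] from [636.3 218.5 126.4] -7.0
time: 12.52
tool_pos: [0.6386, 0.2187, 0.1313]
ee_rot: [-3.141, -0.003, -0.123]
wrist_force: [-0.7, -1.8, 5.8]
width: 0.0617
time: 13.52
tool_pos: [0.6379, 0.219, 0.2401]
ee_rot: [-3.141, -0.001, -0.122]
wrist_force: [-0.2, -0.3, -2.8]
width: 0.0618
turn -7.0 shift [ 25.1 417.  105.1] from [637.9 219.  240.1] -7.0
```

View pics/s2.png

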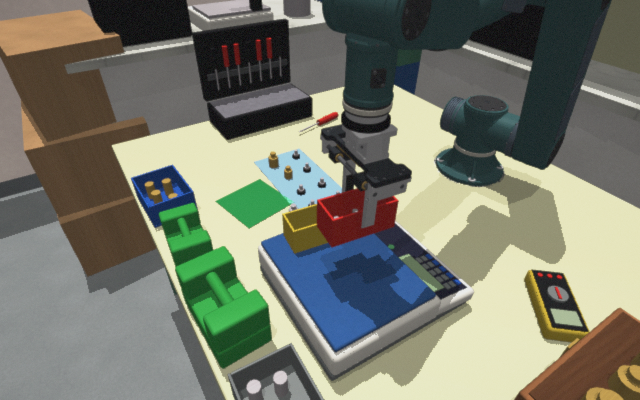

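Red is lifted level at (357,215) and clears the yellow tub at (305,227). I'll carry it across smoothly.

```bash
python3 -m creep '[[[0,0,0,-3],[0,0,0,-4],[1,8,0,0],[1,16,0,0],[2,26,0,0],[2,34,0,0],[2,40,0,0],[2,40,0,0]]]'
python3 -m creep '[[[2,40,0,0],[2,40,0,0],[2,40,0,0],[2,40,0,0],[2,34,0,0],[2,26,0,0],[2,18,0,0],[2,10,0,0]]]'
python3 -m creep '[[[1,5,0,0],[0,0,10,0],[0,0,22,0],[0,0,32,0],[0,0,36,0],[0,0,32,0],[0,0,20,0],[0,0,10,0]]]'
python3 -m creep '[[[0,0,0,0],[0,0,0,0]]]'
python3 -c "
from h import *
to(663,-198,28,0)"
```

```text
time: 14.58
tool_pos: [0.6474, 0.0524, 0.2393]
ee_rot: [3.141, 0.0, -0.002]
wrist_force: [0.6, 0.5, -1.5]
width: 0.0617
time: 15.58
tool_pos: [0.6637, -0.194, 0.2393]
ee_rot: [-3.141, 0.0, -0.001]
wrist_force: [0.1, 0.6, -2.6]
width: 0.0616
time: 16.58
tool_pos: [0.6641, -0.1972, 0.0759]
ee_rot: [-3.141, 0.002, 0.001]
wrist_force: [-0.8, 0.3, -2.3]
width: 0.0619
time: 16.82
tool_pos: [0.6657, -0.1985, 0.0794]
ee_rot: [3.141, -0.003, -0.0]
wrist_force: [0.3, -0.1, -2.7]
width: 0.0618
turn -0.0 shift [-2.7 -0.5 51.4] from [ 665.7 -198.5   79.4] -0.0
```

```bash
python3 -m creep '[[[-2,0,14,0],[0,0,16,0],[0,0,12,0],[0,0,6,0],[0,0,4,0],[0,0,0,0],[0,0,0,0]]]'
python3 -m creep '[[[0,0,0,0],[0,0,0,0],[0,0,0,0],[0,0,0,0]]]' 0.95
python3 -m creep '[[[0,0,-30,0],[0,0,-40,0],[0,0,-50,0],[0,0,-50,0],[0,0,-40,0],[0,0,0,0]]]'
python3 - <<'E'
from h import *
for n in("top","scene"):
    s=snapshot(n);C=cloud(s);cv2.imwrite(f'pics/{n}3.png',s['color'][...,::-1])
    for k,b,z0,z1 in(("red",(.5,.8,-.3,-.1),.053,.07),("yellow",(.55,.75,.03,.2),.155,.175),):
        P=C[mask(s,k)&box(C,*b)&(C[...,2]>z0)&(C[...,2]<z1)]
        if len(P)>20:print(n,k,len(P),*rect(P),np.percentile(P[:,2],95)*1000)
to(651,104,240,-7)
E
```

```text
time: 17.7
tool_pos: [0.6633, -0.1984, 0.0263]
ee_rot: [3.141, -0.002, -0.0]
wrist_force: [-1.4, -1.0, 0.7]
width: 0.0619
time: 18.2
tool_pos: [0.6627, -0.1981, 0.0255]
ee_rot: [-3.142, -0.0, -0.0]
wrist_force: [-0.1, -0.2, -0.1]
width: 0.0893
time: 18.95
tool_pos: [0.6644, -0.1988, 0.2412]
ee_rot: [3.138, -0.009, -0.0]
wrist_force: [-0.3, 0.6, -0.0]
width: 0.0894
top yellow 421 [648.7 104.9] [ 61.4 128.6] -7.8 169.48762602248948
scene red 369 [ 663.3 -196.1] [ 67.4 129.5] -1.1 63.97114508605398
scene yellow 752 [650.5 106.9] [ 64.6 130.4] -7.9 168.43262732566168
turn 7.0 shift [ -48.3 -298.5   -5. ] from [ 662.6 -198.1  235. ] -0.0
```

View pics/scene3.png

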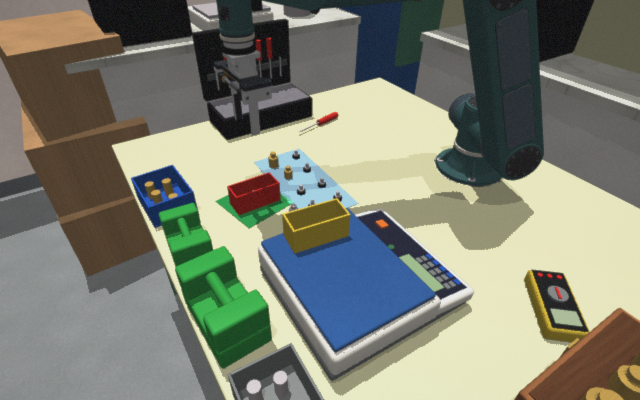

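Red is on the green mat at (255,193), and yellow stands on the platter at (317,225). Next, yellow goes to the platter centre.

```bash
python3 -m creep '[[[0,0,0,7.5],[-6,-37,0,0],[-6,-37,0,0],[-6,-37,0,0],[-6,-37,0,0],[-6,-37,0,0],[-6,-38,0,0],[-6,-38,0,0]]]' 0.95
python3 -m creep '[[[-7,-38,0,0],[0,0,30,0],[0,0,30,0],[0,0,30,0],[0,0,12,0],[0,0,0,0],[0,0,0,0]]]'
python3 -c "
from h import *
to(650,105.5,132,-7.5)"
python3 -m creep '[[[0,0,0,0],[0,0,0,0],[0,0,0,0],[0,0,0,0],[0,0,0,0]]]' 0.5
python3 -m creep '[[[0,0,-10,0],[0,0,-15,0],[0,0,-5,0],[0,0,0,0]]]'
python3 -c "
from h import *
to(651,210,134)"
```

```text
time: 20.05
tool_pos: [0.6539, 0.0673, 0.2319]
ee_rot: [3.141, 0.006, -0.131]
wrist_force: [0.5, 0.3, -0.4]
width: 0.0892
time: 20.92
tool_pos: [0.6538, 0.1047, 0.1347]
ee_rot: [-3.141, -0.002, -0.131]
wrist_force: [0.3, 0.1, 0.2]
width: 0.089
turn -0.0 shift [-3.9 -0.3  2.7] from [653.8 104.7 134.7] -7.5
time: 21.55
tool_pos: [0.6534, 0.1046, 0.134]
ee_rot: [-3.142, -0.001, -0.131]
wrist_force: [-0.9, -0.5, 1.9]
width: 0.0617
time: 22.05
tool_pos: [0.6536, 0.1048, 0.1646]
ee_rot: [-3.141, -0.002, -0.131]
wrist_force: [-0.5, -0.3, -1.7]
width: 0.0617
turn 0.0 shift [ -16.4 -104.    30.6] from [653.6 104.8 164.6] -7.5
```

```bash
python3 -m creep '[[[-2,-20,0,0],[-3,-30,0,0],[-4,-34,0,0],[-3,-20,0,0],[0,0,12,0],[0,0,12,0],[0,0,5,0],[0,0,0,0]]]'
python3 -m creep '[[[0,0,1,0],[0,0,0,0]]]'
python3 -m creep '[[[0,0,0,0],[0,0,0,0],[0,0,0,0],[0,0,0,0]]]' 0.95
python3 -m creep '[[[0,0,-30,0],[0,0,-40,0],[0,0,-40,0],[0,0,0,0],[0,0,0,0]]]'
python3 -c "
from h import *
to(469,119.5,90,0)"
```

```text
time: 23.05
tool_pos: [0.6549, 0.2081, 0.1341]
ee_rot: [3.141, 0.0, -0.133]
wrist_force: [0.1, 0.0, -0.9]
width: 0.0618
time: 23.3
tool_pos: [0.655, 0.2085, 0.134]
ee_rot: [3.141, -0.001, -0.132]
wrist_force: [-1.2, -1.6, 2.9]
width: 0.062
time: 23.8
tool_pos: [0.6549, 0.2096, 0.1334]
ee_rot: [-3.141, 0.0, -0.131]
wrist_force: [0.8, -0.4, 0.4]
width: 0.0893
time: 24.42
tool_pos: [0.6546, 0.2094, 0.2424]
ee_rot: [3.141, 0.001, -0.131]
wrist_force: [0.1, 0.1, -0.1]
width: 0.0894
turn -7.5 shift [-185.6   89.9  152.4] from [654.6 209.4 242.4] -7.5
```

```bash
python3 -m creep '[[[0,0,0,-7.5],[-36,18,0,0],[-37,18,0,0],[-37,18,0,0],[-38,18,0,0],[-38,18,0,0],[0,0,30,0],[0,0,35,0]]]' 0
python3 -m creep '[[[0,0,35,0],[0,0,30,0],[0,0,12,0],[0,0,0,0],[0,0,0,0]]]'
python3 - <<'E'
from h import *
to(469,119.5,68)
s=snapshot('top');C=cloud(s);cv2.imwrite('pics/top4.png',s['color'][...,::-1])
P=C[mask(s,"yellow")&box(C,.5,.8,.1,.35)&(C[...,2]>.155)&(C[...,2]<.175)];print(*rect(P),get_obs()["width"])
P=C[mask(s,"red")&box(C,.5,.8,-.3,-.1)&(C[...,2]>.05)];print(*rect(P))
for f in feet(s,(0.38,0.62,-0.38,-.02)):print(*f)
E
```

```text
time: 25.42
tool_pos: [0.4677, 0.1191, 0.1764]
ee_rot: [3.142, 0.001, -0.001]
wrist_force: [1.4, -0.3, 0.0]
width: 0.0126
time: 26.05
tool_pos: [0.4696, 0.1196, 0.1025]
ee_rot: [-3.141, -0.002, -0.0]
wrist_force: [0.6, -0.7, -0.1]
width: 0.0002
turn 0.0 shift [-0.6  0.1 34.5] from [469.6 119.6 102.5] -0.0
[651.2 208.8] [ 61.1 129.7] -7.7 0.0006436918452868116
[ 661.8 -196.1] [128.9  60.9] 0.1
[ 599. -193.   58.] 60 178 [408. 202.]
[ 612. -224.   58.] 60 21 [422. 196.]
[602. -83.  43.] 47 119 [360. 201.]
[ 607. -169.   58.] 58 32 [406. 196.]
[540. -87.  29.] 32 94 [361. 228.]
[ 532. -333.   51.] 55 188 [469. 234.]
[ 531. -165.   30.] 34 94 [395. 233.]
[ 523. -253.   41.] 45 119 [434. 237.]
[456. -84.  29.] 32 97 [360. 263.]
[ 459. -162.   31.] 34 98 [394. 263.]
[ 455. -255.   30.] 32 102 [434. 267.]
[ 445. -340.   29.] 33 97 [472. 272.]
```

View pics/top4.png

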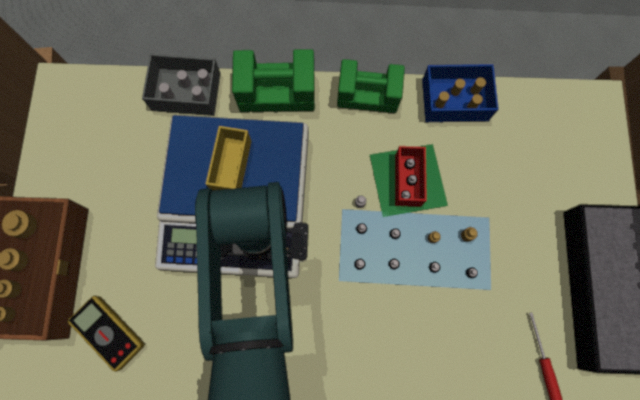

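The yellow tub is at (229,158) on the platter and red is at (411,176) on the mat, both centred to a few mm, with three feet in the red one. The six loose feet have not moved. Pressing the key now.

```bash
python3 -m creep '[[[0,0,15,0],[0,0,12,0],[0,0,4,0],[0,0,2,0],[0,0,0,0],[0,0,0,0]]]'
python3 -m creep '[[[0,0,1,0],[0,0,1,0],[0,0,1,0],[0,0,0,0],[0,0,0,0]]]'
python3 -m creep '[[[0,0,1,0],[0,0,1,0],[0,0,0,0],[0,0,0,0]]]'
```

```text
time: 26.85
tool_pos: [0.4692, 0.1195, 0.0689]
ee_rot: [-3.141, -0.001, -0.0]
wrist_force: [0.1, -1.0, 1.3]
width: 0.0006
time: 27.48
tool_pos: [0.4694, 0.1195, 0.0659]
ee_rot: [-3.141, -0.001, -0.0]
wrist_force: [0.8, 1.0, 2.2]
width: 0.0004
time: 27.98
tool_pos: [0.4697, 0.1195, 0.0643]
ee_rot: [-3.141, -0.002, -0.0]
wrist_force: [1.6, 0.6, 5.3]
width: 0.0003
```

```bash
python3 -m creep '[[[0,0,1,0],[0,0,1,0],[0,0,0,0],[0,0,0,0],[0,0,0,0],[0,0,0,0]]]'
python3 -m creep '[[[0,0,-20,0],[0,0,-35,0],[0,0,-40,0],[0,0,0,0],[0,0,0,0]]]'
python3 -c "
from h import *
to(456,-83,70,90)"
```

```text
time: 28.72
tool_pos: [0.4698, 0.1195, 0.064]
ee_rot: [-3.141, -0.003, -0.0]
wrist_force: [-1.5, -0.2, 12.4]
width: 0.0004
time: 29.35
tool_pos: [0.4676, 0.1193, 0.1547]
ee_rot: [3.141, 0.004, -0.0]
wrist_force: [0.6, 0.8, -0.2]
width: 0.0004
turn -90.0 shift [-202.3  -11.6   84.7] from [467.6 119.3 154.7] -0.0
```

The key bottomed out: TCP at 64 mm with 12 N. The feet come next, with the jaws along the tub's length (yaw 82.5°).

```bash
cat >> h.py <<'E'
def drop(u,v,z=200):
    a=np.radians(-7.7);to(651+u*np.cos(a)-v*np.sin(a),209+u*np.sin(a)+v*np.cos(a),z,82.5)
E
python3 -m creep '[[[0,0,0,-10.3],[0,0,0,-10.3],[0,0,0,-10.3],[0,0,0,-10.3],[0,0,0,-10.3],[0,0,0,-10.3],[0,0,0,-10.3],[0,0,0,-10.4]]]' 0.45
python3 -c "
from h import *
to(456,-83,70,82.5)"
```

```text
time: 30.35
tool_pos: [0.4671, 0.1192, 0.1535]
ee_rot: [-3.136, 0.001, 1.446]
wrist_force: [0.2, 0.0, -0.1]
width: 0.0429
turn 0.3 shift [-201.9   15.4   83.5] from [467.1 119.2 153.5] 82.8
```

```bash
python3 -m creep '[[[-40,3,0,0.3],[-40,3,0,0],[-40,3,0,0],[-40,3,0,0],[-42,3,20,0],[0,0,40,0],[0,0,24,0],[0,0,0,0]]]'
python3 - <<'E'
from h import *
to(456,-83,16,82.5)
for n in("scene",):
    s=snapshot(n);cv2.imwrite('pics/s5.png',cv2.resize(s['color'][140:260,240:400,::-1],None,fx=4,fy=4,interpolation=2))
E
```

```text
time: 31.35
tool_pos: [0.4528, -0.0818, 0.068]
ee_rot: [-3.132, -0.002, 1.434]
wrist_force: [0.4, 0.4, 0.2]
width: 0.0422
turn -0.3 shift [-0.8  3.3 52. ] from [452.8 -81.8  68. ] 82.2
```

View pics/s5.png

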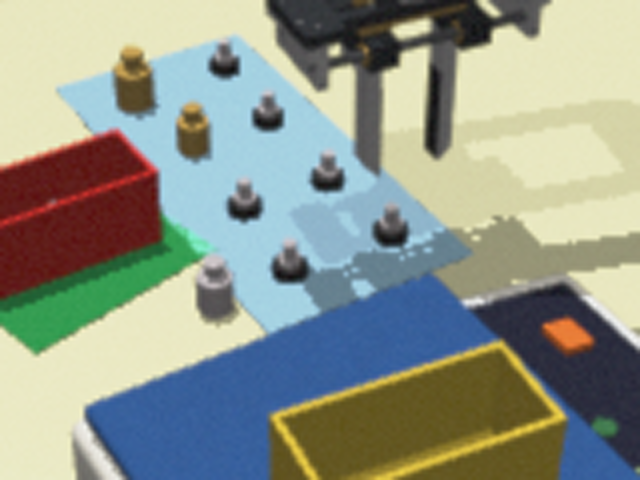

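The fingers, at (370,150) and (437,150) in the crop, hang above the nearest foot at (391,225), and the other feet are unchanged. Picking it up.

```bash
python3 -m creep '[[[0,2,20,0],[0,0,20,0],[0,0,11,0],[0,0,0,0],[0,0,0,0]]]'
python3 -m creep '[[[0,0,0,0],[0,0,0,0],[0,0,0,0],[0,0,0,0]]]' 0
python3 -m creep '[[[0,0,-25,0],[0,0,-40,0],[0,0,-50,0],[0,0,-50,0],[0,0,-20,0],[0,0,0,0]]]'
python3 -c "
from h import *
drop(-40,-13)"
```

```text
time: 32.02
tool_pos: [0.4592, -0.0832, 0.0225]
ee_rot: [3.14, 0.0, 1.435]
wrist_force: [0.1, 0.0, 0.2]
width: 0.0423
time: 32.52
tool_pos: [0.4585, -0.083, 0.0215]
ee_rot: [3.141, -0.0, 1.434]
wrist_force: [0.0, -0.4, 0.8]
width: 0.0083
time: 33.28
tool_pos: [0.4595, -0.0833, 0.2084]
ee_rot: [3.137, 0.001, 1.434]
wrist_force: [0.1, 0.4, -0.2]
width: 0.0083
turn -0.3 shift [302.  111.7   8.4] from [459.5 -83.3 208.4] 82.2
```

```bash
python3 - <<'E'
from h import *
s=snapshot("scene");cv2.imwrite('pics/s6.png',cv2.resize(s['color'][90:240,240:440,::-1],None,fx=4,fy=4,interpolation=2))
for f in feet(s,(0.38,0.55,-0.38,-.02)):print(*f)
E
```

```text
[ 532. -333.   51.] 54 129 [273. 159.]
[ 444. -338.   28.] 30 43 [296. 154.]
[ 454. -255.   28.] 31 52 [307. 167.]
[ 524. -252.   41.] 44 86 [288. 172.]
[ 459. -161.   28.] 31 57 [321. 182.]
[ 530. -163.   28.] 30 59 [301. 189.]
[541. -84.  28.] 30 55 [312. 205.]
```

View pics/s6.png

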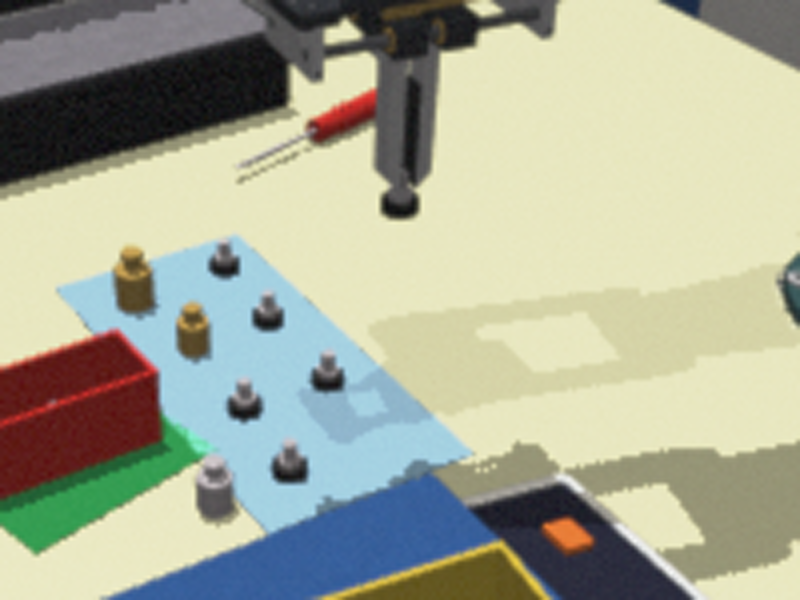

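The foot is held upright by its stem at (399,200) in the crop.

```bash
python3 -m creep '[[[30,11,0,0],[40,15,0,0],[40,15,0,0],[40,15,0,0],[40,15,0,0],[40,15,0,0],[40,15,0,0],[32,11,0,0]]]'
python3 -m creep '[[[0,0,0,0],[0,0,25,0],[0,0,20,0],[0,0,6,0],[0,0,0,0],[0,0,0,0]]]'
python3 -c "
from h import *
drop(-40,-13,155)"
python3 -m creep '[[[0,0,0,0],[0,0,0,0],[0,0,0,0]]]' 0.3
python3 -m creep '[[[0,0,-25,0],[0,0,-30,0],[0,0,0,0]]]'
python3 -c "
from h import *
to(540,-86,200,82.5)"
```

```text
time: 34.33
tool_pos: [0.61, 0.2022, 0.2031]
ee_rot: [-3.137, 0.002, 1.435]
wrist_force: [1.3, 0.6, -0.9]
width: 0.0081
time: 35.08
tool_pos: [0.6109, 0.2006, 0.1565]
ee_rot: [3.14, -0.0, 1.434]
wrist_force: [-0.4, 0.4, -0.8]
width: 0.0086
turn -0.3 shift [ 0.7 -1.3  1.5] from [610.9 200.6 156.5] 82.2
time: 35.45
tool_pos: [0.6111, 0.201, 0.1563]
ee_rot: [3.14, -0.001, 1.434]
wrist_force: [1.9, -0.1, 0.9]
width: 0.0283
time: 35.83
tool_pos: [0.6117, 0.2014, 0.2138]
ee_rot: [3.136, -0.002, 1.435]
wrist_force: [-0.9, 0.9, -0.7]
width: 0.0281
turn -0.3 shift [-294.3  -33.6   13.8] from [611.7 201.4 213.8] 82.2
```

```bash
python3 -m creep '[[[-37,-4,0,0],[-37,-4,0,0],[-37,-4,0,0],[-37,-4,0,0],[-37,-4,0,0],[-37,-4,0,0],[-37,-4,0,0],[-35,-5,0,0]]]' 0.4
python3 -m creep '[[[0,0,40,0],[0,0,45,0],[0,0,45,0],[0,0,20,0],[0,0,0,0],[0,0,0,0]]]'
python3 -c "
from h import *
to(540,-86,20)"
```

```text
time: 36.83
tool_pos: [0.5366, -0.0868, 0.2085]
ee_rot: [-3.139, -0.0, 1.434]
wrist_force: [-0.1, -0.2, -1.2]
width: 0.0375
time: 37.58
tool_pos: [0.5381, -0.0859, 0.0609]
ee_rot: [3.141, -0.0, 1.434]
wrist_force: [0.1, 1.0, 0.1]
width: 0.0371
turn 0.0 shift [ 0.1  1.9 40.9] from [538.1 -85.9  60.9] 82.2
```

```bash
python3 -m creep '[[[0,2,25,0],[0,0,15,0],[0,0,0,0],[0,0,0,0]]]'
python3 -m creep '[[[0,0,0,0],[0,0,0,0],[0,0,0,0],[0,0,0,0]]]' 0
python3 -m creep '[[[0,0,-25,0],[0,0,-50,0],[0,0,-55,0],[0,0,-50,0],[0,0,-10,0],[0,0,0,0]]]'
python3 -c "
from h import *
drop(-40,13)"
```

```text
time: 38.08
tool_pos: [0.5404, -0.0863, 0.0214]
ee_rot: [3.14, 0.0, 1.434]
wrist_force: [0.3, 0.5, -0.2]
width: 0.0373
time: 38.58
tool_pos: [0.54, -0.0861, 0.0207]
ee_rot: [3.141, -0.0, 1.434]
wrist_force: [0.7, 0.4, -0.2]
width: 0.0083
time: 39.33
tool_pos: [0.5398, -0.0861, 0.2103]
ee_rot: [3.141, -0.0, 1.434]
wrist_force: [0.1, 0.3, 0.1]
width: 0.0084
turn -0.3 shift [320.3  31.8  10.3] from [539.8 -86.1 210.3] 82.2
```

```bash
python3 -m creep '[[[38,4,0,0],[42,4,0,0],[42,4,0,0],[42,4,0,0],[42,4,0,0],[42,4,0,0],[40,4,0,0],[32,4,0,0]]]'
python3 -m creep '[[[0,0,0,0],[0,0,25,0],[0,0,20,0],[0,0,9,0],[0,0,0,0],[0,0,0,0]]]'
python3 -c "
from h import *
drop(-40,13,155)"
python3 -m creep '[[[0,0,0,0],[0,0,0,0],[0,0,0,0]]]' 0.3
python3 -m creep '[[[0,0,-25,0],[0,0,-30,0],[0,0,0,0]]]'
python3 -c "
from h import *
print(get_obs()['width']);to(459,-162,200,82.5)"
```

```text
time: 40.33
tool_pos: [0.6138, 0.2279, 0.2062]
ee_rot: [-3.135, 0.002, 1.435]
wrist_force: [0.4, 0.0, -0.3]
width: 0.0086
time: 41.08
tool_pos: [0.615, 0.2262, 0.1567]
ee_rot: [-3.142, -0.0, 1.434]
wrist_force: [-0.9, -1.0, -0.1]
width: 0.0086
turn -0.3 shift [ 0.8 -2.   1.7] from [615.  226.2 156.7] 82.2
time: 41.45
tool_pos: [0.6152, 0.2268, 0.157]
ee_rot: [3.141, -0.001, 1.435]
wrist_force: [-0.3, -0.4, 0.3]
width: 0.0278
time: 41.82
tool_pos: [0.6165, 0.2271, 0.2152]
ee_rot: [3.135, -0.003, 1.435]
wrist_force: [-0.6, -0.2, 0.2]
width: 0.0281
0.02810955428631415
turn -0.3 shift [-406.3 -105.3   15.2] from [616.5 227.1 215.2] 82.2
```

```bash
python3 -m creep '[[[-45,-12,0,0],[-45,-12,0,0],[-45,-12,0,0],[-45,-12,0,0],[-45,-12,0,0],[-45,-12,0,0],[-45,-12,0,0],[-45,-10,0,0]]]' 0.4
python3 -m creep '[[[-46,-9,40,0],[0,0,45,0],[0,0,45,0],[0,0,20,0],[0,0,0,0],[0,0,0,0]]]'
python3 -c "
from h import *
to(459,-162,20)
for f in feet(snapshot('scene'),(0.3,0.6,-0.4,0)):print(*f)"
```

```text
time: 42.82
tool_pos: [0.4716, -0.1183, 0.2099]
ee_rot: [-3.14, -0.0, 1.435]
wrist_force: [1.2, -0.2, -0.2]
width: 0.0374
time: 43.58
tool_pos: [0.4581, -0.1618, 0.062]
ee_rot: [3.141, 0.0, 1.435]
wrist_force: [-0.2, -0.3, -0.3]
width: 0.0377
turn 0.0 shift [-0.1  0.9 42. ] from [ 458.1 -161.8   62. ] 82.2
[ 532. -332.   50.] 52 130 [273. 159.]
[ 444. -338.   27.] 29 42 [296. 154.]
[ 454. -255.   28.] 32 52 [307. 167.]
[ 524. -251.   41.] 44 88 [288. 172.]
[ 458. -162.   27.] 30 56 [322. 182.]
[ 530. -164.   28.] 30 59 [301. 189.]
[598. -79.  42.] 44 24 [296. 210.]
```

```bash
python3 -m creep '[[[0,1,25,0],[0,0,16,0],[0,0,0,0],[0,0,0,0]]]'
python3 -m creep '[[[0,0,0,0],[0,0,0,0],[0,0,0,0],[0,0,0,0]]]' 0
python3 -m creep '[[[0,0,-25,0],[0,0,-50,0],[0,0,-55,0],[0,0,-50,0],[0,0,-10,0],[0,0,0,0]]]'
python3 -c "
from h import *
drop(0,-13)"
```

```text
time: 44.12
tool_pos: [0.4593, -0.162, 0.0213]
ee_rot: [3.14, 0.0, 1.434]
wrist_force: [0.2, 0.5, 0.3]
width: 0.0375
time: 44.62
tool_pos: [0.4589, -0.1619, 0.0207]
ee_rot: [3.141, 0.0, 1.434]
wrist_force: [0.7, 0.0, 1.4]
width: 0.0084
time: 45.38
tool_pos: [0.4587, -0.1618, 0.2102]
ee_rot: [3.141, 0.0, 1.434]
wrist_force: [-0.0, -0.5, -1.6]
width: 0.0082
turn -0.3 shift [379.8 142.2  10.2] from [ 458.7 -161.8  210.2] 82.2
```

```bash
python3 -m creep '[[[40,15,0,0],[45,17,0,0],[45,17,0,0],[45,17,0,0],[45,17,0,0],[45,17,0,0],[45,17,0,0],[40,15,0,0]]]'
python3 -m creep '[[[30,10,0,0],[0,0,0,0],[0,0,25,0],[0,0,20,0],[0,0,9,0],[0,0,0,0],[0,0,0,0]]]'
python3 -c "
from h import *
drop(0,-13,155)"
python3 -m creep '[[[0,0,0,0],[0,0,0,0],[0,0,0,0]]]' 0.3
python3 -m creep '[[[0,0,-25,0],[0,0,-30,0],[0,0,0,0]]]'
python3 -c "
from h import *
print(get_obs()['width']);to(530,-164,200,82.5)"
```

```text
time: 46.38
tool_pos: [0.6364, 0.1684, 0.2062]
ee_rot: [-3.136, 0.002, 1.435]
wrist_force: [0.2, -0.3, -0.4]
width: 0.0085
time: 47.25
tool_pos: [0.6512, 0.1948, 0.1569]
ee_rot: [3.141, 0.0, 1.434]
wrist_force: [1.2, -0.0, 0.0]
width: 0.0089
turn -0.3 shift [ 1.1 -2.1  1.9] from [651.2 194.8 156.9] 82.2
time: 47.62
tool_pos: [0.6512, 0.1954, 0.1569]
ee_rot: [3.141, -0.0, 1.434]
wrist_force: [1.2, -0.3, -0.3]
width: 0.0278
time: 48.0
tool_pos: [0.6526, 0.1957, 0.2152]
ee_rot: [3.135, -0.002, 1.434]
wrist_force: [0.7, 0.9, -0.9]
width: 0.0282
0.02822723165077906
turn -0.3 shift [-372.6  -74.6   15.2] from [652.6 195.7 215.2] 82.2
```

```bash
python3 -m creep '[[[-45,-9,0,0],[-45,-9,0,0],[-45,-9,0,0],[-45,-9,0,0],[-45,-9,0,0],[-45,-9,0,0],[-45,-9,0,0],[-40,-8,0,0]]]' 0.4
python3 -m creep '[[[-17,-1,40,0],[0,0,45,0],[0,0,45,0],[0,0,20,0],[0,0,0,0],[0,0,0,0]]]'
python3 -c "
from h import *
to(530,-164,20)
for f in feet(snapshot('scene'),(0.3,0.6,-0.4,0)):print(*f)"
```

```text
time: 49.0
tool_pos: [0.5312, -0.1479, 0.2097]
ee_rot: [-3.139, -0.0, 1.434]
wrist_force: [1.0, -0.1, -0.2]
width: 0.0378
time: 49.75
tool_pos: [0.5295, -0.1635, 0.062]
ee_rot: [3.141, 0.0, 1.434]
wrist_force: [0.6, 0.0, -0.2]
width: 0.0378
turn 0.0 shift [-0.5  0.6 42. ] from [ 529.5 -163.5   62. ] 82.2
[ 535. -332.   51.] 54 116 [273. 160.]
[ 442. -334.   16.] 18 17 [297. 155.]
[ 456. -258.   29.] 30 25 [305. 167.]
[ 524. -252.   40.] 43 76 [287. 172.]
[ 530. -164.   28.] 31 59 [301. 190.]
[598. -81.  43.] 43 26 [296. 210.]
```

```bash
python3 -m creep '[[[0,0,25,0],[0,0,16,0],[0,0,0,0],[0,0,0,0]]]'
python3 -m creep '[[[0,0,0,0],[0,0,0,0],[0,0,0,0],[0,0,0,0]]]' 0
python3 -m creep '[[[0,0,-25,0],[0,0,-50,0],[0,0,-55,0],[0,0,-50,0],[0,0,-10,0],[0,0,0,0]]]'
python3 -c "
from h import *
drop(0,13)"
```

```text
time: 50.3
tool_pos: [0.5298, -0.1636, 0.0214]
ee_rot: [3.14, 0.0, 1.434]
wrist_force: [-0.0, 0.2, -0.5]
width: 0.0378
time: 50.8
tool_pos: [0.5294, -0.1635, 0.0208]
ee_rot: [3.141, 0.0, 1.434]
wrist_force: [0.9, -0.4, 0.8]
width: 0.0086
time: 51.55
tool_pos: [0.5292, -0.1634, 0.2103]
ee_rot: [3.141, -0.0, 1.434]
wrist_force: [-0.7, 0.4, -0.1]
width: 0.0082
turn -0.3 shift [398.1  72.2  10.3] from [ 529.2 -163.4  210.3] 82.2
```

```bash
python3 -m creep '[[[40,8,0,0],[46,8,0,0],[46,8,0,0],[46,8,0,0],[46,8,0,0],[46,8,0,0],[46,8,0,0],[44,8,0,0]]]'
python3 -m creep '[[[38,6,0,0],[0,0,0,0],[0,0,25,0],[0,0,20,0],[0,0,9,0],[0,0,0,0],[0,0,0,0]]]'
python3 -c "
from h import *
drop(0,13,155)"
python3 -m creep '[[[0,0,0,0],[0,0,0,0],[0,0,0,0]]]' 0.3
python3 -m creep '[[[0,0,-25,0],[0,0,-30,0],[0,0,0,0]]]'
python3 -c "
from h import *
print(get_obs()['width']);to(455,-255,200,82.5)"
```

```text
time: 52.55
tool_pos: [0.6405, 0.1859, 0.2063]
ee_rot: [-3.136, 0.002, 1.435]
wrist_force: [-0.0, 0.1, -0.2]
width: 0.0083
time: 53.42
tool_pos: [0.6526, 0.221, 0.1564]
ee_rot: [-3.141, 0.0, 1.434]
wrist_force: [-0.0, -0.3, -0.8]
width: 0.0083
turn -0.3 shift [0.9 0.1 1.4] from [652.6 221.  156.4] 82.2
time: 53.8
tool_pos: [0.6529, 0.2217, 0.157]
ee_rot: [3.141, -0.001, 1.435]
wrist_force: [0.3, 0.5, 0.4]
width: 0.028
time: 54.18
tool_pos: [0.6541, 0.2219, 0.2154]
ee_rot: [3.135, -0.003, 1.435]
wrist_force: [0.6, -0.7, 0.3]
width: 0.0283
0.028295824313195776
turn -0.3 shift [-498.8 -135.2   15.4] from [654.1 221.9 215.4] 82.2
```

```bash
python3 -m creep '[[[-45,-13,0,0],[-45,-13,0,0],[-45,-13,0,0],[-45,-13,0,0],[-45,-13,0,0],[-45,-13,0,0],[-45,-13,0,0],[-45,-13,0,0]]]' 0.4
python3 -m creep '[[[-46,-10,0,0],[-46,-10,0,0],[-46,-9,40,0],[0,0,45,0],[0,0,45,0],[0,0,0,0],[0,0,0,0]]]'
python3 -c "
from h import *
to(455,-255,20)
for n in('scene','top'):
  s=snapshot(n)
  for f in feet(s,(0.3,0.6,-0.4,0)):print(*f)
cv2.imwrite('pics/t7.png',s['color'][...,::-1])"
```

```text
time: 55.18
tool_pos: [0.4993, -0.1221, 0.2098]
ee_rot: [-3.14, -0.0, 1.435]
wrist_force: [0.7, -1.1, -0.1]
width: 0.0374
time: 56.05
tool_pos: [0.4538, -0.2541, 0.0825]
ee_rot: [3.14, 0.001, 1.435]
wrist_force: [0.6, -1.1, 0.6]
width: 0.0379
turn 0.0 shift [-0.7  1.4 62.5] from [ 453.8 -254.1   82.5] 82.2
[ 532. -333.   50.] 53 128 [273. 159.]
[ 445. -338.   27.] 31 46 [296. 154.]
[ 455. -255.   29.] 32 51 [307. 167.]
[ 524. -252.   41.] 44 91 [288. 172.]
[598. -80.  41.] 44 25 [296. 210.]
[598. -81.  44.] 47 69 [360. 203.]
[ 598. -193.   57.] 60 157 [410. 203.]
[ 523. -254.   41.] 45 120 [434. 237.]
```

View pics/t7.png

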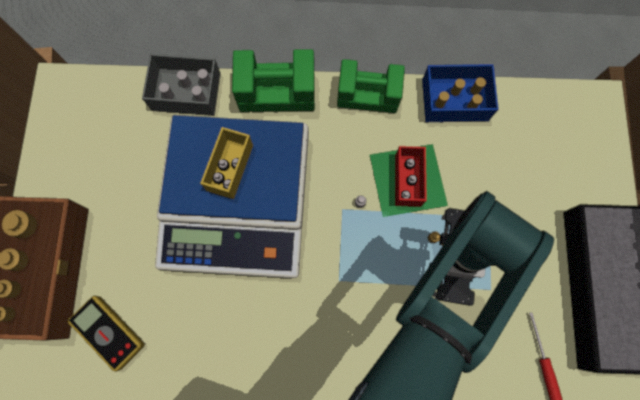

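Four feet are in the yellow tub at (227,163), which looks slightly turned. I'll check its pose while I fetch the next foot.

```bash
python3 -m creep '[[[0,1,30,0],[0,0,25,0],[0,0,7,0],[0,0,0,0],[0,0,0,0]]]'
python3 -m creep '[[[0,0,0,0],[0,0,0,0],[0,0,0,0],[0,0,0,0]]]' 0
python3 -m creep '[[[0,0,-25,0],[0,0,-50,0],[0,0,-55,0],[0,0,-50,0],[0,0,-10,0],[0,0,0,0]]]'
python3 - <<'E'
from h import *
for n in("top","scene"):
    s=snapshot(n);C=cloud(s)
    P=C[mask(s,"yellow")&box(C,.5,.8,.1,.35)&(C[...,2]>.155)&(C[...,2]<.175)];print(*rect(P))
drop(40,-13)
cv2.imwrite('pics/t8.png',cv2.resize(snapshot("top")['color'][110:220,150:310,::-1],None,fx=4,fy=4,interpolation=2))
E
```

```text
time: 56.78
tool_pos: [0.4553, -0.2548, 0.0213]
ee_rot: [3.139, 0.001, 1.434]
wrist_force: [0.5, 0.5, -0.0]
width: 0.0377
time: 57.28
tool_pos: [0.4543, -0.2541, 0.0196]
ee_rot: [3.141, 0.0, 1.434]
wrist_force: [-0.3, 1.2, 1.0]
width: 0.0086
time: 58.02
tool_pos: [0.4542, -0.254, 0.2092]
ee_rot: [3.141, 0.0, 1.434]
wrist_force: [-0.2, 0.2, -1.3]
width: 0.0086
[645.7 212.1] [ 61.3 127.8] -15.3
[647.1 213.7] [ 64.5 130.6] -15.3
turn -0.3 shift [471.1 175.7   6.8] from [ 453.2 -253.4  206.8] 82.2
```

View pics/t8.png

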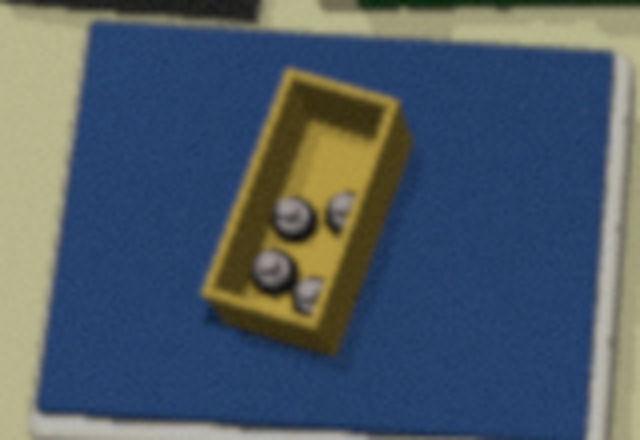

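The tub stands at (646.5, 213) with yaw −15°. The opening fingers pushed its end wall on the first drops. It is still well within tolerance, so I'll use the new pose, drop nearer the middle and open less.

```bash
sed -i 's/-7.7);to(651+u/-15.3);to(646.5+u/; s/,209+u/,213+u/; s/np.cos(a),z,82.5/np.cos(a),z,74.7/' h.py
python3 -m creep '[[[0,0,0,7.5],[0,0,0,0]]]'
python3 -c "
from h import *
drop(32,-11)"
```

```text
time: 58.42
tool_pos: [0.4534, -0.2535, 0.2073]
ee_rot: [-3.138, -0.001, 1.305]
wrist_force: [-1.1, 0.8, -0.2]
width: 0.0084
turn 0.1 shift [490.   95.1   7.3] from [ 453.4 -253.5  207.3] 74.8
```

```bash
python3 -m creep '[[[40,8,0,0],[46,9,0,0],[46,9,0,0],[46,9,0,0],[46,9,0,0],[46,9,0,0],[46,9,0,0],[46,9,0,0]]]'
python3 -m creep '[[[46,9,0,0],[46,9,0,0],[36,6,0,0],[0,0,0,0],[0,0,20,0],[0,0,20,0],[0,0,0,0],[0,0,0,0]]]'
python3 -c "
from h import *
drop(32,-11,162)"
```

```text
time: 59.42
tool_pos: [0.6184, 0.0778, 0.2081]
ee_rot: [-3.14, 0.001, 1.306]
wrist_force: [-0.1, -0.7, -0.3]
width: 0.0091
time: 60.42
tool_pos: [0.6752, 0.1926, 0.1701]
ee_rot: [3.141, 0.0, 1.303]
wrist_force: [1.1, 0.0, -0.3]
width: 0.0087
turn -0.0 shift [ 1.1 -1.   8.1] from [675.2 192.6 170.1] 74.7
```

```bash
python3 -m creep '[[[0,-1,8,0],[0,0,0,0],[0,0,0,0]]]'
python3 -m creep '[[[0,0,0,0],[0,0,0,0],[0,0,0,0]]]' 0.21
python3 -m creep '[[[0,0,-25,0],[0,0,-25,0],[0,0,0,0]]]'
python3 - <<'E'
from h import *
for n in("top","scene"):
    s=snapshot(n);C=cloud(s)
    for f in feet(s,(0.4,0.6,-0.4,-.28)):print(*f)
to(445,-338,200)
E
```

```text
time: 60.8
tool_pos: [0.6742, 0.1937, 0.1617]
ee_rot: [3.141, -0.0, 1.304]
wrist_force: [0.5, -0.2, 0.1]
width: 0.0087
time: 61.18
tool_pos: [0.6743, 0.1938, 0.1617]
ee_rot: [3.141, -0.0, 1.304]
wrist_force: [0.0, 0.0, 0.2]
width: 0.0194
time: 61.55
tool_pos: [0.6755, 0.194, 0.2148]
ee_rot: [3.136, -0.003, 1.304]
wrist_force: [-0.0, 0.5, -0.3]
width: 0.0196
[ 532. -334.   52.] 55 187 [469. 234.]
[ 445. -341.   29.] 33 103 [472. 272.]
[ 532. -333.   50.] 53 126 [273. 159.]
[ 444. -339.   27.] 29 43 [296. 154.]
turn 0.0 shift [-573.4  -80.6   11. ] from [674.2 193.8 211. ] 74.7
```

```bash
python3 -m creep '[[[-44,-6,0,0],[-44,-6,0,0],[-44,-6,0,0],[-44,-6,0,0],[-44,-6,0,0],[-44,-6,0,0],[-44,-6,0,0],[-44,-6,0,0]]]' 0.4
python3 -m creep '[[[-44,-6,0,0],[-44,-6,0,0],[-44,-7,0,0],[-44,-7,0,0],[-46,-7,40,0],[0,0,45,0],[0,0,45,0],[0,0,0,0]]]'
python3 -m creep '[[[0,0,15,0],[0,0,0,0],[0,0,0,0]]]'
python3 -c "
from h import *
to(445,-339,20)
for f in feet(snapshot('scene'),(0.3,0.6,-0.4,0)):print(*f)"
```

```text
time: 62.65
tool_pos: [0.5334, -0.134, 0.2094]
ee_rot: [-3.138, -0.0, 1.304]
wrist_force: [0.4, 0.4, -0.6]
width: 0.0377
time: 63.65
tool_pos: [0.441, -0.3355, 0.0753]
ee_rot: [-3.13, -0.006, 1.303]
wrist_force: [0.0, 0.8, -0.0]
width: 0.0379
time: 64.03
tool_pos: [0.4453, -0.339, 0.068]
ee_rot: [3.139, 0.001, 1.304]
wrist_force: [0.4, -0.7, -0.3]
width: 0.0376
turn 0.0 shift [-0.1 -0.3 48. ] from [ 445.3 -339.    68. ] 74.7
[ 532. -333.   50.] 52 129 [273. 159.]
[ 445. -337.   28.] 31 43 [296. 154.]
[ 523. -252.   40.] 42 91 [288. 172.]
[598. -80.  42.] 44 23 [296. 209.]
```

```bash
python3 -m creep '[[[0,0,30,0],[0,0,17,0],[0,0,0,0],[0,0,0,0]]]'
python3 -m creep '[[[0,0,0,0],[0,0,0,0],[0,0,0,0],[0,0,0,0]]]' 0
python3 -m creep '[[[0,0,-25,0],[0,0,-50,0],[0,0,-55,0],[0,0,-50,0],[0,0,-10,0],[0,0,0,0]]]'
python3 - <<'E'
from h import *
for n in("top","scene"):
    s=snapshot(n);C=cloud(s)
    P=C[mask(s,"yellow")&box(C,.5,.8,.1,.35)&(C[...,2]>.155)&(C[...,2]<.175)];print(*rect(P))
drop(32,12)
E
```

```text
time: 64.58
tool_pos: [0.445, -0.3389, 0.0204]
ee_rot: [3.14, 0.001, 1.304]
wrist_force: [-0.1, 0.0, -0.5]
width: 0.0374
time: 65.08
tool_pos: [0.4447, -0.3386, 0.0198]
ee_rot: [3.141, 0.0, 1.303]
wrist_force: [0.4, 0.9, 1.0]
width: 0.0084
time: 65.82
tool_pos: [0.4445, -0.3385, 0.2093]
ee_rot: [3.141, 0.0, 1.304]
wrist_force: [-0.3, 0.4, -1.1]
width: 0.0082
[645.9 211.8] [ 62.5 127.7] -16.1
[647.3 213.5] [ 64.3 130.1] -16.0
turn -0.0 shift [596.7  82.3   6.8] from [ 443.7 -337.7  206.8] 74.7
```

```bash
python3 -m creep '[[[36,5,0,0],[46,6,0,0],[46,6,0,0],[46,6,0,0],[46,6,0,0],[46,6,0,0],[46,6,0,0],[46,6,0,0]]]'
python3 -m creep '[[[46,7,0,0],[46,7,0,0],[46,7,0,0],[46,7,0,0],[46,7,0,0],[9,0,0,0],[0,0,0,0],[0,0,0,0]]]'
python3 -c "
from h import *
drop(32,12,162)"
```

```text
time: 66.92
tool_pos: [0.5837, -0.0041, 0.2063]
ee_rot: [-3.137, 0.001, 1.303]
wrist_force: [1.5, 0.4, -0.7]
width: 0.0085
time: 67.92
tool_pos: [0.6809, 0.2141, 0.2091]
ee_rot: [-3.141, 0.001, 1.302]
wrist_force: [0.4, 0.5, -0.4]
width: 0.0082
turn -0.1 shift [ 1.9 -0.9 47.1] from [680.9 214.1 209.1] 74.6
```

Once this foot is released I'll back off and check everything.

```bash
python3 -m creep '[[[1,-1,20,0],[0,0,18,0],[0,0,9,0],[0,0,0,0],[0,0,0,0]]]'
python3 -m creep '[[[0,0,0,0],[0,0,0,0],[0,0,0,0]]]' 0.21
python3 -m creep '[[[0,0,-25,0],[0,0,-35,0],[-40,0,-20,0],[-40,-40,0,0],[-40,-40,0,0],[-40,-40,0,0],[-40,-40,0,0],[0,0,0,0]]]'
python3 -m creep '[[[0,0,0,0],[0,0,0,0]]]'
python3 - <<'E'
from h import *
for n in("top","scene"):
    s=snapshot(n);C=cloud(s)
    P=C[mask(s,"yellow")&box(C,.5,.8,.1,.35)&(C[...,2]>.155)&(C[...,2]<.175)];print(n,*rect(P),np.percentile(P[:,2],95))
    P=C[mask(s,"red")&box(C,.5,.8,-.3,-.1)&(C[...,2]>.05)];print(*rect(P))
    for f in feet(s,(0.3,0.62,-0.4,0)):print(*f)
    if n=="top":cv2.imwrite('pics/t9.png',cv2.resize(s['color'][110:300,150:500,::-1],None,fx=2.2,fy=2.2,interpolation=2))
E
```

```text
time: 68.55
tool_pos: [0.6809, 0.2168, 0.1634]
ee_rot: [3.14, -0.001, 1.303]
wrist_force: [1.2, 0.0, -0.7]
width: 0.0087
time: 68.92
tool_pos: [0.6807, 0.217, 0.1629]
ee_rot: [3.141, -0.0, 1.304]
wrist_force: [-0.1, 1.0, 0.4]
width: 0.0195
time: 69.92
tool_pos: [0.4707, 0.0652, 0.243]
ee_rot: [3.141, -0.0, 1.301]
wrist_force: [0.0, 0.4, -0.3]
width: 0.0197
time: 70.18
tool_pos: [0.4746, 0.0668, 0.2426]
ee_rot: [3.141, -0.0, 1.304]
wrist_force: [0.6, 0.1, 0.5]
width: 0.0193
top [646.2 211.8] [ 60.9 128.6] -16.5 0.16914181862683275
[ 661.7 -196.4] [ 61.6 130.1] -0.3
[ 602. -205.   58.] 60 215 [410. 201.]
[603. -82.  42.] 44 115 [360. 201.]
[ 602. -171.   59.] 59 28 [406. 196.]
[ 531. -334.   51.] 54 190 [469. 234.]
[ 522. -253.   41.] 45 123 [434. 237.]
scene [647. 213.] [ 65.1 130.9] -15.5 0.16846960719007537
[ 663.3 -195.5] [128.7  66.4] 0.0
[ 532. -332.   50.] 52 129 [273. 159.]
[ 523. -253.   40.] 44 90 [288. 172.]
[ 604. -210.   57.] 60 113 [268. 180.]
[ 609. -166.   57.] 59 112 [276. 192.]
[603. -80.  42.] 44 116 [293. 211.]
```

View pics/t9.png

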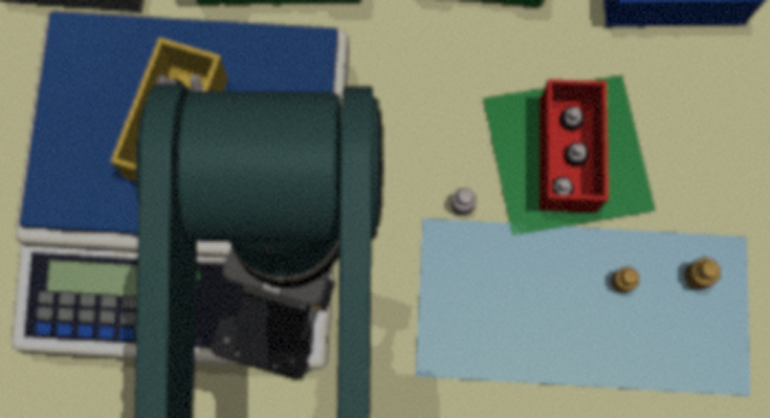

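The light blue mat now holds only the two brass weights, and red has its three feet. The arm hides the yellow tub, so I'll move it aside for one more look.

```bash
python3 -m creep '[[[-40,0,0,0],[-45,0,0,0],[-45,0,0,0],[-45,0,0,0],[-45,0,0,0],[0,0,0,0],[0,0,0,0],[0,0,0,0]]]'
python3 - <<'E'
from h import *
s=snapshot("top");cv2.imwrite('pics/t10.png',cv2.resize(s['color'][110:220,150:310,::-1],None,fx=4,fy=4,interpolation=2))
E
```

```text
time: 71.28
tool_pos: [0.4159, -0.1449, 0.2424]
ee_rot: [-3.141, -0.001, 1.306]
wrist_force: [1.1, -0.6, -0.3]
width: 0.0199
```

View pics/t10.png

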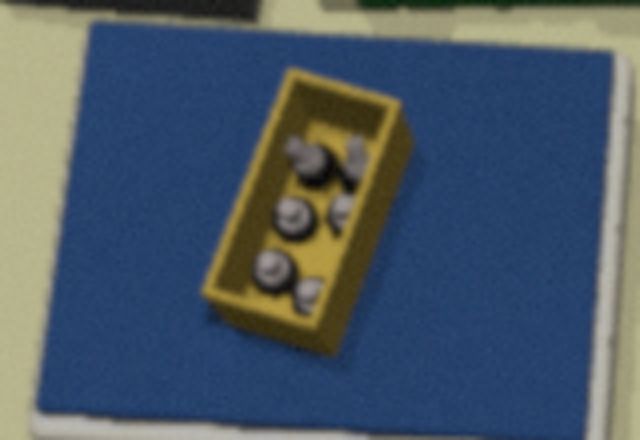

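All six feet are in the yellow tub (two are tilted at about (315,160) and (357,160), below the rim). Handing in.

```bash
python3 -c "
from bench import ticket
print(ticket.close_job())"
```

```text
the job is handed in; nothing more can be done
None
```

The job is handed in, and the last checks found nothing out of tolerance. The hand-in reports no verdict, so those checks are my own.

- **Swap:** I parked yellow beside red on the platter, carried red level to the green mat, then moved yellow to the platter centre.
- **Tare:** I pressed the key until it bottomed out: the fingers stopped at 64 mm with about 12 N. I judged this from height and force, since the key's travel can't be read directly.
- **Feet:** I then moved all six loose feet into the yellow tub one at a time, holding each by its stem.

**Last checks:**
- **Red tub:** its centre is within about 3 mm of the green mat's centre, with three feet inside.
- **Yellow tub:** its centre is about 5 mm from the platter centre, with all six feet inside below the rim. Two of them are leaning.
- **Weights and arm:** the three weights are within about 5 mm of where they started, which is within measuring noise, and the arm is clear of everything.

**What went wrong:** the opening fingers pushed the yellow tub's end wall during the first drops. That turned it about 8° and shifted it about 6 mm. I re-measured its pose and dropped the last two feet nearer the middle with a smaller opening. After that it showed no clear further movement.

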